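Hang the cordless screwdriver on the sprung hook and tug-test it

TASK

Lift the cordless screwdriver out of its bench holder and hang it by the wire bail on its top over the hook of the hanging stand. While you still hold it, tug it straight down gently, with about 10 N (never 20 N or more), for half a second to confirm that the hook holds it; only then let go, and leave it hanging still and upright in the hook's saddle without disturbing the wax tin, the little glue bottle or the tape measure.

Things in the scene. Friction and masses are not known exactly. Their poses are not given: they have to be found in the camera images.
- driver: cordless inline screwdriver, about 0.2 kg, round grey body with black rubber rings, wire bail on top, standing bit end down in the holder. Origin: centre of its underside; z up its axis. Nose 25 mm diameter up to 18 mm, 36 mm diameter from 34 to 120 mm, flat top at 126 mm. Good grasp: body just below the top (115 to 122 mm up), fingers closing along local y, keeping the bail opening free
- bail (a point): underside of the top of the driver's bail, 160 mm up the driver's axis; rests on the hook when hung. The bail is a fixed inverted U of 5 mm steel wire in the driver's local y-z plane; the opening is 34 mm high above the flat top and at least 20 mm wide (narrowing in its top 8 mm); its highest point is 165 mm up. The hook bar must pass through it along the driver's local x, either way round
- holder: fixed bench holder: black cup on a dark square plate 85 mm wide, inner radius 21 mm, inner floor 8 mm and rim 53 mm above the bench. Origin: bench level on the cup's axis
- stand: fixed steel hanging stand. Origin: bench level on the upright post's axis; base plate 110 x 90 x 12 mm (x, y), post 20 to 38 mm thick, hook pointing to the stand's -x. The post is clamped at a different height each time: the centreline of the hook's saddle lies anywhere from 229 to 241 mm above the bench; this height is not reported and must be felt (or seen)
- hook (a joint): how far the sprung hook has been pulled down, m: 0 at rest, stop at 0.012. Its stem slides stiffly in the post: the driver's weight alone does not move it, it gives from a load of about 4 N and then sinks 1 mm for every 4 N more (12 N: about 2 mm); after the tug friction keeps it about 1 mm down
- wax_tin: bystander: round flat tin, 69 mm diameter, 32 mm high, origin under its centre
- ca_bottle: bystander: little white bottle with a pointed cap, 27 mm diameter, 89 mm high, standing, origin under its centre
- tape_measure: bystander: tape measure, 34 x 70 x 62 mm, origin under its centre
- under_hook (a point): point on the bench straight below the middle of the hook's saddle, 63 mm from the post axis along the stand's -x. The hook is a round steel bar, 6 mm thick: level saddle 16 mm long, then rising to an upturned tip 84 mm from the post axis, whose top is 14 mm above the saddle's centreline; on the post side the bar runs back 4 mm higher. Nothing of the stand is higher than the tip
Not all that is in view belongs to the job. What is shaped like the driver but pink is not meant. Several things have the shape of the stand; the one meant has the colours described above.

How it is judged (in metres and radians):
On the way, in this order (a step that is already met when the one before it is completed fails the run):
1. the gripper lifts the screwdriver out of the holder (height (world z) of driver above 0.055 m and contact force between the fingers and driver above 1 N), for 0.1 s.
2. with the bail in the hook's saddle and the gripper still holding the screwdriver, it is pulled down so that the hook carries more than 8 N for 0.3 s (contact force between driver and stand above 8 N and contact force between the fingers and driver above 1 N and value of joint hook above 0.0007 m and x of bail in the frame of stand between -0.082 and -0.044 m and y of bail in the frame of stand between -0.014 and 0.014 m and angle between driver's own z axis and vertical below 0.25 rad), for 0.3 s.
At the end, for the whole second after the job is handed in: Screwdriver hangs free by its bail in the hook's saddle (44 to 82 mm out from the post axis, within 14 mm of the hook's line, above 215 mm), within 0.2 rad of upright, slower than 0.06 m/s, its weight on the hook, released, after a tug that loaded the hook with over 8 N (contact force between driver and stand above 1 N and contact force between the fingers and driver below 0.05 N and height (world z) of bail above 0.215 m and x of bail in the frame of stand between -0.082 and -0.044 m and y of bail in the frame of stand between -0.014 and 0.014 m and angle between driver's own z axis and vertical below 0.2 rad and linear speed of driver below 0.06 m/s); the robot touches nothing.
It fails at once if the screwdriver presses on the stand or hook with 20 N or more (contact force between driver and stand above 20 N).
It fails at once if the screwdriver is let go on the hook before the tug has drawn the hook down (contact force between driver and stand above 0.8 N and contact force between the fingers and driver below 0.05 N and value of joint hook below 0.0005 m).
It fails at once if the wax tin, the bottle or the tape measure is moved more than 25 mm or knocked over (distance of any of wax_tin, ca_bottle, tape_measure from where it was at the start of the episode above 0.025 m or angle between ca_bottle's own z axis and vertical above 0.5 rad).
It also fails if it takes over 59 s, if anything falls off the work surface, if the arm or the gripper's body presses on something with over 40 N, if the wrist force passes 120 N, or if a joint passes its speed limit or range.

ROBOT

A 6-joint arm with a two-finger parallel gripper is mounted at the origin on a cart in front of the work surface, level with it; the furniture and walls round the work are solid. World frame = base frame: x ahead of the robot, y to its left, z up, the work surface at z = 0. Lengths are in m, angles in degrees, forces in N, time in s.
With the tool pointing down it reaches from about 0.3 to 1 m from the base axis. Payload 5.1 kg.
Tool frame: the origin (TCP) lies at the very end of the fingers, on their centre line; the grasp point (between the pads) lies 19 mm behind it; z points along the fingers, y is the line along which they close (so a half turn about z gives the same grasp; the last joint's range is limited). The gripper opens to 95 mm and grips with 3 to 60 N. Pads are 20 mm wide; open, the fingers measure 119 mm over their backs; the gripper's body (75 mm by 180 mm) begins 59 mm behind the grasp point.
Start: joints at [71.643, 7.093, 94.555, -0, 78.352, -4.733], TCP at [0.153, 0.632, 0.183] pointing down, gripper open.
Joint ranges: [-149.61, 149.61], [-58.7, 133.49], [1.44, 155.28], [-77.14, 257.14], [18.33, 153.61], [-166.67, 166.67]. Speed limits (degrees/s): [147.25, 147.25, 180, 180, 180, 180].

INTERFACE

Orientations are given as [roll, pitch, yaw] about the fixed x, y, z axes, in that order (R = Rz(yaw) Ry(pitch) Rx(roll)).
In Python, from plant import env gives the robot as it stands.
- The arm moves only by the shell command python3 -m creep 'ROWS' [FORCE]. ROWS is JSON, a list of rows, each an object of numbers: "fingers": the closure, from 0 (fully open) to 1 (shut); "tx", "ty", "tz": the shift along the tool's x, y, z in cm; "yaw": the turn about the tool's z in rad. A call has exactly 10 rows; each row is the pose to reach, as a shift and turn from the pose commanded when the call began, along the tool's axes at that moment; what a row does not reach only later rows make up. A row lasts 1/10 s, in which the tool goes at most 50 mm and 8.59 degrees, less where a joint would pass 70% of its speed; a pose out of reach is approached as far as the arm can. A call with a gripper value outside its range is refused whole. The fingers move at their own pace and stop on an object; FORCE is the grip in N (left out, the last holds). Time passes only in rows, so rows that repeat a pose let the fingers close, or fill a call up. It gives the time, the measured TCP pose, the force, the opening and the grip force at its end, in the units of the state.
- env.state(): the state, without advancing time (a new reading comes with each control period).
- env.snapshot(name): name is "scene" or "top"; returns the picture (480x640x3 uint8, blue, green, red); there is no depth.
- env.calibration(name): a dict with "vertical_fov" (degrees; the focal length in pixels is half the picture's height over the tangent of half this angle, whatever the lens; pixels are square), "cx", "cy" (the principal point, pixels), "R" (3x3) and "t" (3): a world point X has camera coordinates R X + t. Camera axes: x right, y down, z forward; pixel columns grow to the right and rows downward; lengths in m; the calibration is good to about 2 mm. A picture is of the moment at which its call begins. calibration takes no time and is no camera call.
- env.job_done(): hands the job in; it is judged then, once.
Trained networks look in the newest picture that a camera, given by its name, has taken for a name from the list of things; names that differ only in an ending like _2 or _b are one class to them, and where a whole thing is asked for, a point or a joint stands for the part that bears it (a point fixed in the world has none). Each returns a list of dicts, best first, with "p" (0 to 1); they miss things now and then, are a little off and sometimes report something else, mostly with a low value. They report only what shows in the picture. A call takes as long as a camera call. They do not tell look-alikes from the thing itself.
- env.search_frame(camera, target): "box" ([left, top, right, bottom] as shares, 0 to 1, of the picture: columns of its width, rows of its height, round what is visible of it).
- env.landmark_of(camera, target): "location" ([column, row] as shares, 0 to 1, of the picture: columns of its width, rows of its height: a listed point, or the origin of a listed thing).
The state is a dict: "clock": time; "joint_pos": joint angles; "qvel": joint speeds; "effort": joint torques, N m; "tool_pos": TCP position; "orientation": TCP orientation; "ft_force": force on the tool from outside, world axes, zero at the start; "wrist_torque": the same for the moment, N m; "gripper_width": finger opening in m; "gripper_force": force on a finger pad.
Only numpy, scipy, OpenCV 4.12 (cv2) and the standard library are available. Lean on these libraries where they do the work, as an engineer would, in place of code of your own. Each camera call takes 0.05 s, during which the arm holds its last target. There are 200 camera calls.

## Working session

There is one attempt and no reset: what is moved stays moved. The work goes in short steps, Python scripts to look and compute and a shell command to move; the robot and the scene stay as the last step left them, time stands still between calls to the robot, and variables do not carry over. Pictures are saved under pics/ and viewed, at most 13 in all, crops included, and the job is handed in when it is done.

```bash
mkdir -p pics; ls; python3 - <<'E'
from plant import env
import cv2,json
for n in("scene","top"):
    im=env.snapshot(n); cv2.imwrite(f"pics/{n}0.png",im)
    c=env.calibration(n); print(n,c)
    for t in("driver","holder","stand","under_hook","bail","wax_tin","ca_bottle","tape_measure"):
        r=env.landmark_of(n,t)
        print(t,[(round(d["p"],2),round(d["location"][0]*640),round(d["location"][1]*480)) for d in r[:4]])
print(env.state())
E
```

```text
pics
scene {'vertical_fov': 46.07204085332373, 'cx': 306.09401564101097, 'cy': 235.83264080107745, 'R': array([[ 0.53868826, -0.8422237 , -0.02177612],
       [-0.42030659, -0.24624872, -0.87332923],
       [ 0.73017623,  0.47960485, -0.48664346]]), 't': array([-0.29423854,  0.35892957,  0.74375799])}
driver [(0.63, 214, 264)]
holder [(0.67, 245, 278)]
stand [(0.9, 411, 330), (0.72, 160, 301)]
under_hook [(0.72, 398, 350), (0.61, 132, 318)]
bail [(0.94, 241, 210), (0.71, 210, 200)]
wax_tin [(0.71, 262, 326), (0.3, 325, 290)]
ca_bottle [(0.94, 326, 290)]
tape_measure [(0.93, 280, 235)]
top {'vertical_fov': 56.3832178305358, 'cx': 321.391890032326, 'cy': 247.72631492542746, 'R': array([[-0.00959626, -0.99992261,  0.0079178 ],
       [-0.99340528,  0.0086284 , -0.11433064],
       [ 0.11425347, -0.00896273, -0.9934112 ]]), 't': array([0.00702049, 0.58153244, 1.13088216])}
driver [(0.71, 230, 262), (0.7, 266, 264)]
holder [(0.82, 263, 264), (0.51, 315, 308)]
stand [(0.75, 405, 252)]
under_hook [(0.78, 221, 348), (0.74, 405, 281)]
bail [(0.7, 259, 258), (0.63, 217, 253)]
wax_tin [(0.66, 313, 311)]
ca_bottle [(0.62, 327, 244)]
tape_measure [(0.82, 249, 191)]
{'clock': 0.9, 'joint_pos': array([ 7.16410169e+01,  7.09175272e+00,  9.45552616e+01, -1.74446500e-03,
        7.83519623e+01, -4.73218338e+00]), 'qvel': array([-0.01462946,  0.02768108,  0.08250192,  0.02252986,  0.05650131,
       -0.05503201]), 'effort': array([ 4.19311186e-05, -4.17584288e+01, -3.60224712e+01,  7.74828298e-02,
        4.28875443e-02,  8.42264370e-06]), 'tool_pos': array([0.15316675, 0.63168363, 0.18337239]), 'orientation': array([1.79999121e+02, 1.78715088e-03, 1.66373552e+02]), 'ft_force': array([ 0.55666901, -0.52806181,  0.10858146]), 'wrist_torque': array([-0.0569931 ,  0.03592274,  0.0425937 ]), 'gripper_force': 0.0, 'gripper_width': 0.09522709413151366}
```

View pics/scene0.png

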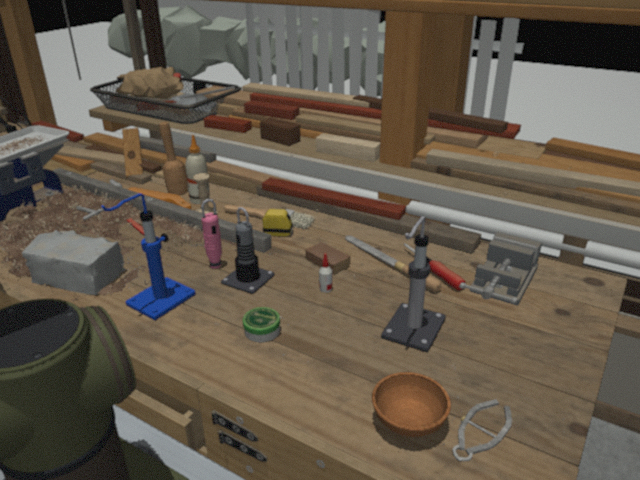

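View pics/top0.png

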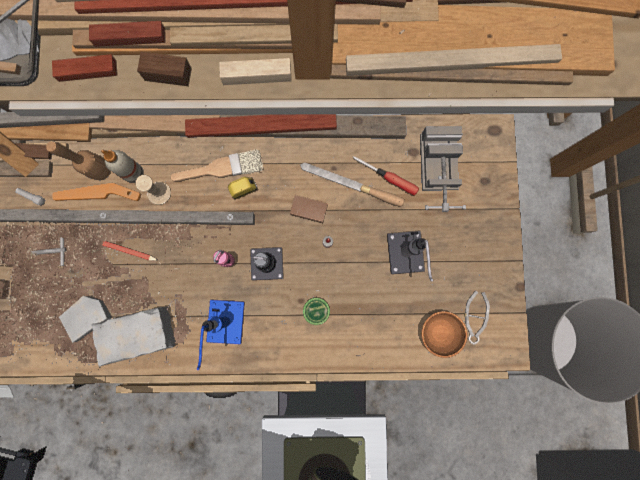

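The scene holds two screwdrivers: a pink one at (212,240) in scene and (224,258) in top, and a grey one in the black cup at (245,255) and (265,262). It also holds two stands: a blue one at (157,280) and (221,322), and a grey steel one at (415,300) and (405,252). The description (grey body, steel stand) fits the grey driver and the grey stand. I'll check this in one enlarged crop.

```bash
python3 - <<'E'
import cv2,numpy as np
s=cv2.imread("pics/scene0.png");t=cv2.imread("pics/top0.png")
f=lambda im,x,y,w,h:cv2.resize(im[y:y+h,x:x+w],(400,300),interpolation=cv2.INTER_CUBIC)
cv2.imwrite("pics/crop0.png",np.vstack([np.hstack([f(s,360,210,187,140),f(s,180,190,133,100)]),np.hstack([f(t,375,215,80,60),f(t,225,225,80,60)])]))
E
```

```text
(no output)
```

View pics/crop0.png

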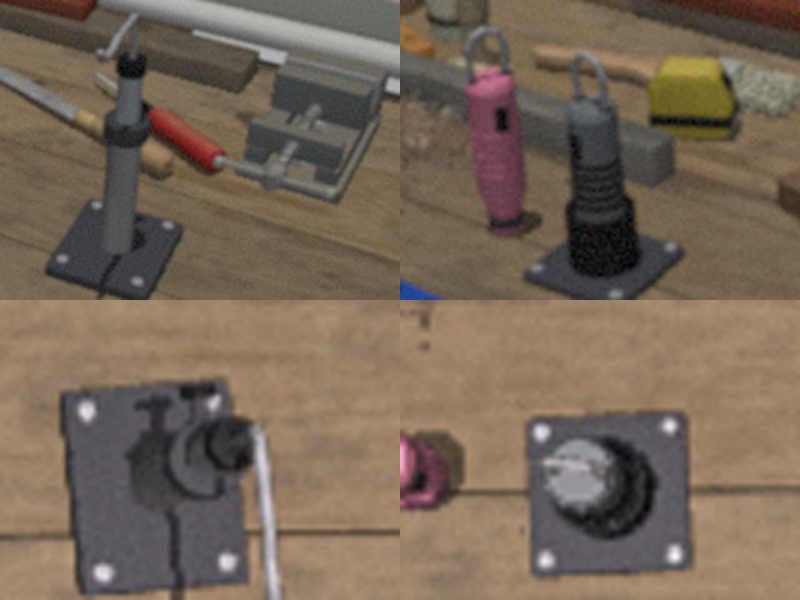

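The crop confirms it. The driver meant is the grey one in the black cup, and its bail plane lies roughly along world y. The stand meant is the steel-grey one, with its hook pointing towards the robot (world -x). Next I'll work out the geometry from the bolt heads, the bail and the hook.

```bash
cat >h.py <<'E'
from plant import env
import numpy as np,cv2
def K(n):
    c=env.calibration(n);f=240/np.tan(np.radians(c["vertical_fov"]/2))
    return np.array([[f,0,c["cx"]],[0,f,c["cy"]],[0,0,1]]),c["R"],c["t"]
def P(n):
    k,R,t=K(n);return k@np.c_[R,t]
def ray(n,uv):
    k,R,t=K(n);d=R.T@np.linalg.solve(k,[uv[0],uv[1],1]);return -R.T@t,d
def onz(n,uv,z):
    o,d=ray(n,uv);return o+d*(z-o[2])/d[2]
def tri(s,t):
    X=cv2.triangulatePoints(P("scene"),P("top"),np.array(s,float)[:,None],np.array(t,float)[:,None])[:,0];return X[:3]/X[3]
def pix(n,X):
    p=P(n)@np.r_[X,1];return p[:2]/p[2]
E
python3 - <<'E'
from h import *
np.set_printoptions(precision=4,suppress=True)
S=np.array([[87,411],[212,400],[228,562],[103,573]])/5.+[375,215-60]
H=np.array([[541,433],[669,426],[675,553],[546,560]])-np.array([400,0]);H=H/5.+[225,225-60]
for nm,B,z in(("stand",S,.013),("holder",H,.009)):
    W=np.array([onz("top",b,z) for b in B]);c=W.mean(0);x=(W[0]+W[1]-W[2]-W[3]);y=(W[0]+W[3]-W[1]-W[2])
    print(nm,c,"yaw",np.degrees(np.arctan2(x[1],x[0])),np.degrees(np.arctan2(-y[0],y[1])),"size",np.linalg.norm(x)/2,np.linalg.norm(y)/2)
print("bail",tri((241,210),(259,258)), onz("top",(259,258),.168))
print("disc",onz("top",(225+180/5,225+171/5),.134))
# hook at top, ends
for uv in((427,245),(430.5,275)): print("hook",onz("top",uv,.237))
# scan candidate hook pts in scene
yaw=np.radians(5);
W=np.array([onz("top",b,.013) for b in S]);c=W.mean(0)
for z in(.229,.235,.241):
    print(z,[pix("scene",[c[0]-d*np.cos(yaw),c[1]-d*np.sin(yaw),z+e]).round(1) for d,e in((63,0),(84,.011),(0,0))] if 0 else [pix(n,[c[0]-d*np.cos(yaw),c[1]-d*np.sin(yaw),z+e]).round(1).tolist() for n in("scene","top") for d,e in((.020,.004),(.063,0),(.084,.011))])
s=cv2.imread("pics/scene0.png");t=cv2.imread("pics/top0.png")
a=cv2.resize(s[205:265,390:450],(400,400),interpolation=cv2.INTER_CUBIC);b=cv2.resize(t[230:290,390:450],(400,400),interpolation=cv2.INTER_CUBIC)
c2=cv2.resize(s[190:250,215:275],(400,400),interpolation=cv2.INTER_CUBIC);d=cv2.resize(t[235:285,240:290],(400,400),interpolation=cv2.INTER_CUBIC)
cv2.imwrite("pics/c1.png",cv2.resize(np.vstack([np.hstack([a,b]),np.hstack([c2,d])]),(600,600)))
E
```

```text
stand [ 0.5699 -0.2236  0.013 ] yaw 3.8316337987878732 4.5363885413670255 size 0.08646618754913189 0.06666063468251192
holder [0.5435 0.1467 0.009 ] yaw 2.721079181789779 2.617387404761624 size 0.0673687866101852 0.06787256919123229
bail [0.5428 0.1471 0.1675] [0.5437 0.1459 0.168 ]
disc [0.5439 0.1457 0.134 ]
hook [ 0.5621 -0.2233  0.237 ]
hook [ 0.4976 -0.2284  0.237 ]
0.229 [[420.2, 223.5], [411.6, 237.2], [407.8, 237.0], [427.7, 250.8], [429.7, 270.7], [432.2, 280.3]]
0.235 [[420.5, 220.2], [411.9, 233.9], [408.0, 233.6], [428.4, 250.5], [430.4, 270.6], [432.9, 280.1]]
0.241 [[420.8, 216.9], [412.2, 230.6], [408.3, 230.2], [429.1, 250.2], [431.1, 270.4], [433.7, 280.0]]
```

View pics/c1.png

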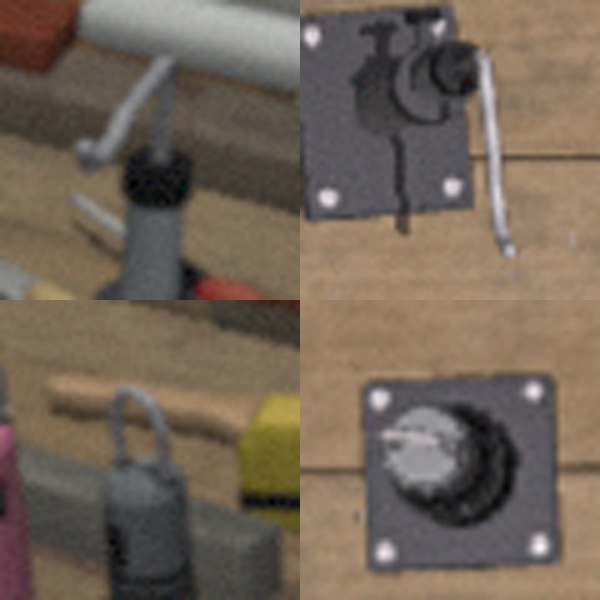

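```bash
cat >>h.py <<'E'
def shift(target,yawdeg=None):
    s=env.state();y=np.radians(s["orientation"][2]);d=np.array(target)-s["tool_pos"]
    X=np.array([np.cos(y),np.sin(y),0]);Y=np.array([np.sin(y),-np.cos(y),0])
    print("shift cm",(np.array([X@d,Y@d,-d[2]])*100).round(2),"yaw rad",None if yawdeg is None else round(np.radians((s["orientation"][2]-yawdeg+90)%180-90),3))
E
python3 - <<'E'
from h import *
np.set_printoptions(precision=4,suppress=True)
def ang(v): return np.degrees(np.arctan2(-v[0],v[1]))
a=onz("top",(240+380/6-50,235+133/6),.165);a=onz("top",(240+80/6,235+133/6),.168);b=onz("top",(240+140/6,235+140/6),.168);print("top",a,b,ang(a-b))
a=onz("scene",(238,222.4),.136);b=onz("scene",(248,221.6),.136);print("scene",a,b,ang(a-b))
for z in(.229,.235,.241):print(z,pix("scene",[.5699,-.2236,z+.004]))
for q in (0,-5): 
    shift([.5435,.1467,.26],180-5 if q else 180)
E
```

```text
top [0.5457 0.1589 0.168 ] [0.5428 0.136  0.168 ] -7.18409073068659
scene [0.5432 0.1594 0.136 ] [0.5563 0.1438 0.136 ] 40.14838854896001
0.229 [423.8785 218.3894]
0.235 [424.167  215.1764]
0.241 [424.4574 211.9433]
shift cm [-49.36 -37.94  -7.66] yaw rad -0.238
shift cm [-49.36 -37.94  -7.66] yaw rad -0.151
```

```bash
python3 - <<'E'
from h import *
out=[]
for n,x0,y0 in(("scene",220,190),("top",240,240)):
    im=cv2.imread(f"pics/{n}0.png")[y0:y0+40,x0:x0+40]
    for yaw in(None,-7,20):
        v=cv2.resize(im,(260,260),interpolation=cv2.INTER_CUBIC)
        if yaw is not None:
            a=np.radians(yaw);ly=np.array([-np.sin(a),np.cos(a),0])
            pts=[(-12.5,126),(-12.5,150),(-9,159),(0,162.5),(9,159),(12.5,150),(12.5,126)]
            q=np.array([(pix(n,np.array([.5435,.1467,.008+h/1000])+ly*w/1000)-[x0,y0]+.5)*6.5 for w,h in pts])
            cv2.polylines(v,[q.astype(np.int32)],False,(0,0,255),1)
        out.append(v)
cv2.imwrite("pics/ov.png",np.vstack([np.hstack(out[:3]),np.hstack(out[3:])]))
E
python3 -m creep '[{"tz":-4},{"tz":-8},{"tx":-3,"ty":-3,"tz":-10},{"tx":-7,"ty":-6,"tz":-10},{"tx":-11,"ty":-9,"tz":-10},{"tx":-15,"ty":-12,"tz":-10},{"tx":-19,"ty":-15,"tz":-10,"yaw":-0.1},{"tx":-23,"ty":-18,"tz":-10,"yaw":-0.2},{"tx":-27,"ty":-21,"tz":-10,"yaw":-0.24},{"tx":-31,"ty":-24,"tz":-10,"yaw":-0.24}]' 20
```

```text
schema error: expected keys fingers, tx, ty, tz, yaw
```

View pics/ov.png

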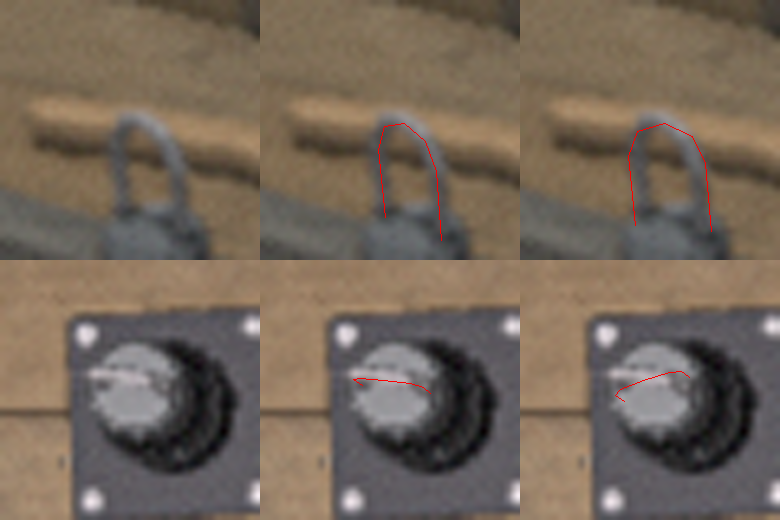

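The yaw -7° overlay follows the bail in both views; +20° does not. The driver axis is about 1.5 mm further out in x, so I'll use (0.545, 0.147). Now moving.

```bash
python3 -m creep '[{"fingers":0,"tx":0,"ty":0,"tz":-4,"yaw":0},{"fingers":0,"tx":-3,"ty":-2,"tz":-7,"yaw":0},{"fingers":0,"tx":-6,"ty":-4.5,"tz":-8,"yaw":0},{"fingers":0,"tx":-9.5,"ty":-7,"tz":-8,"yaw":0},{"fingers":0,"tx":-13,"ty":-10,"tz":-8,"yaw":0},{"fingers":0,"tx":-16.5,"ty":-12.5,"tz":-8,"yaw":-0.06},{"fingers":0,"tx":-20,"ty":-15.2,"tz":-8,"yaw":-0.116},{"fingers":0,"tx":-23.5,"ty":-18,"tz":-8,"yaw":-0.116},{"fingers":0,"tx":-27,"ty":-20.6,"tz":-8,"yaw":-0.116},{"fingers":0,"tx":-29,"ty":-22.2,"tz":-8,"yaw":-0.116}]' 20; python3 -c "
from h import *
shift([.545,.147,.25],173)"
```

```text
clock: 1.9
tool_pos: [0.3842, 0.3454, 0.2636]
orientation: [-180.0, 0.1, 172.9]
ft_force: [0.2, 0.3, 0.9]
gripper_width: 0.0951
gripper_force: 0.0
shift cm [-18.41 -17.7    1.36] yaw rad -0.002
```

```bash
python3 -m creep '[{"fingers":0,"tx":-2.5,"ty":-2.4,"tz":0,"yaw":0},{"fingers":0,"tx":-6,"ty":-5.7,"tz":0,"yaw":0},{"fingers":0,"tx":-9.5,"ty":-9.1,"tz":0,"yaw":0},{"fingers":0,"tx":-13,"ty":-12.5,"tz":0,"yaw":0},{"fingers":0,"tx":-16,"ty":-15.4,"tz":0,"yaw":0},{"fingers":0,"tx":-17.8,"ty":-17.1,"tz":1,"yaw":0},{"fingers":0,"tx":-18.4,"ty":-17.7,"tz":1.4,"yaw":0},{"fingers":0,"tx":-18.4,"ty":-17.7,"tz":1.4,"yaw":0},{"fingers":0,"tx":-18.4,"ty":-17.7,"tz":1.4,"yaw":0},{"fingers":0,"tx":-18.4,"ty":-17.7,"tz":1.4,"yaw":0}]' 20; python3 -c "
from h import *
a=env.snapshot('scene');b=env.snapshot('top');cv2.imwrite('pics/s1.png',np.hstack([cv2.resize(a[90:310,130:350],(400,400)),cv2.resize(b[180:330,190:340],(400,400))]))
shift([.545,.147,.109],173)"
```

```text
clock: 2.9
tool_pos: [0.5433, 0.1508, 0.25]
orientation: [180.0, 0.0, 173.1]
ft_force: [-0.7, 0.4, 0.0]
gripper_width: 0.0953
gripper_force: 0.0
shift cm [-0.2  -0.35 14.1 ] yaw rad 0.002
```

View pics/s1.png

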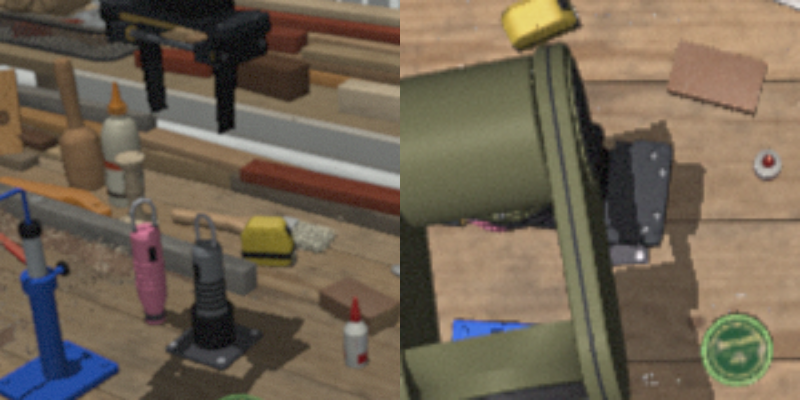

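The gripper hangs open above the driver, at (205,100) in the left panel. The pink one stands clear of the fingers. Descending.

```bash
python3 -m creep '[{"fingers":0,"tx":-0.1,"ty":-0.2,"tz":1,"yaw":0},{"fingers":0,"tx":-0.2,"ty":-0.35,"tz":3.5,"yaw":0},{"fingers":0,"tx":-0.2,"ty":-0.35,"tz":6,"yaw":0},{"fingers":0,"tx":-0.2,"ty":-0.35,"tz":8.5,"yaw":0},{"fingers":0,"tx":-0.2,"ty":-0.35,"tz":11,"yaw":0},{"fingers":0,"tx":-0.2,"ty":-0.35,"tz":12.8,"yaw":0},{"fingers":0,"tx":-0.2,"ty":-0.35,"tz":13.8,"yaw":0},{"fingers":0,"tx":-0.2,"ty":-0.35,"tz":14.1,"yaw":0},{"fingers":0,"tx":-0.2,"ty":-0.35,"tz":14.1,"yaw":0},{"fingers":0,"tx":-0.2,"ty":-0.35,"tz":14.1,"yaw":0}]' 20
```

```text
clock: 4.0
tool_pos: [0.5462, 0.1461, 0.1096]
orientation: [180.0, 0.1, 173.0]
ft_force: [0.2, 0.7, -0.2]
gripper_width: 0.0953
gripper_force: 0.0
```

```bash
R='{"fingers":1,"tx":0,"ty":0,"tz":0,"yaw":0}'; python3 -m creep '[{"fingers":0.4,"tx":0,"ty":0,"tz":0,"yaw":0},{"fingers":0.5,"tx":0,"ty":0,"tz":0,"yaw":0},{"fingers":0.6,"tx":0,"ty":0,"tz":0,"yaw":0},{"fingers":0.7,"tx":0,"ty":0,"tz":0,"yaw":0},{"fingers":1,"tx":0,"ty":0,"tz":0,"yaw":0},{"fingers":1,"tx":0,"ty":0,"tz":0,"yaw":0},{"fingers":1,"tx":0,"ty":0,"tz":0,"yaw":0},{"fingers":1,"tx":0,"ty":0,"tz":0,"yaw":0},{"fingers":1,"tx":0,"ty":0,"tz":0,"yaw":0},{"fingers":1,"tx":0,"ty":0,"tz":0,"yaw":0}]' 35
```

```text
clock: 5.0
tool_pos: [0.5454, 0.146, 0.1084]
orientation: [180.0, 0.0, 173.0]
ft_force: [-0.3, 1.4, 0.2]
gripper_width: 0.03
gripper_force: 35.0
```

The opening is 30 mm rather than the 36 mm I expected. I'll lift and look.

```bash
python3 -m creep '[{"fingers":1,"tx":0,"ty":0,"tz":-0.5,"yaw":0},{"fingers":1,"tx":0,"ty":0,"tz":-1.5,"yaw":0},{"fingers":1,"tx":0,"ty":0,"tz":-3,"yaw":0},{"fingers":1,"tx":0,"ty":0,"tz":-5,"yaw":0},{"fingers":1,"tx":0,"ty":0,"tz":-7,"yaw":0},{"fingers":1,"tx":0,"ty":0,"tz":-9,"yaw":0},{"fingers":1,"tx":0,"ty":0,"tz":-11,"yaw":0},{"fingers":1,"tx":0,"ty":0,"tz":-12.5,"yaw":0},{"fingers":1,"tx":0,"ty":0,"tz":-13.5,"yaw":0},{"fingers":1,"tx":0,"ty":0,"tz":-14,"yaw":0}]' 35; python3 -c "
from h import *
a=env.snapshot('scene');cv2.imwrite('pics/s2.png',cv2.resize(a[100:280,150:330],(600,600),interpolation=cv2.INTER_CUBIC))
s=env.state();print(s['ft_force'],s['gripper_width'])"
```

```text
clock: 6.0
tool_pos: [0.5458, 0.1459, 0.2499]
orientation: [180.0, 0.1, 173.0]
ft_force: [-0.2, 0.3, -2.0]
gripper_width: 0.0304
gripper_force: 35.0
[ 1.72431742 -0.10945214 -2.10217823] 0.030520227555647664
```

View pics/s2.png

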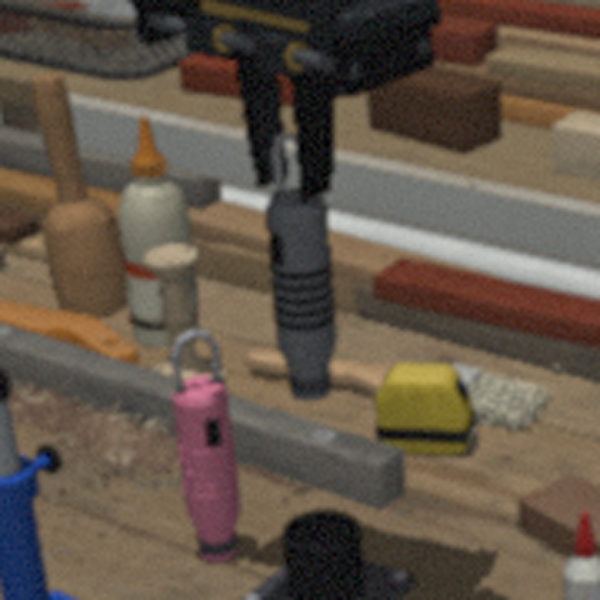

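The near finger ends above the driver's flat top (crop 320,195), so the fingers hold the bail legs. I'll work out how the driver actually sits relative to the TCP.

```bash
python3 - <<'E'
from h import *
a=env.snapshot("scene")
s=env.state();print(s["tool_pos"],s["gripper_width"])
for z in(.12,.13,.14,.15):print("bottom",z,pix("scene",[.5458,.1459,z]).round(1),"->crop",((pix("scene",[.5458,.1459,z])-[150,100])/.3).round())
for z in(.24,.25,.26,.27,.28):print("z",z,((pix("scene",[.5458,.1459,z])-[150,100])/.3).round(), "finger tip -y", ((pix("scene",[.5458,.1459-.02,z])-[150,100])/.3).round())
for t in("driver","bail"):
  for d in env.landmark_of("scene",t)[:3]: print(t,d["p"],np.array(d["location"])*[640,480])
E
```

```text
[0.54557224 0.1458612  0.24889804] 0.030512389461087946
bottom 0.12 [244.6 230.4] ->crop [315. 435.]
bottom 0.13 [244.2 226. ] ->crop [314. 420.]
bottom 0.14 [243.9 221.7] ->crop [313. 406.]
bottom 0.15 [243.5 217.3] ->crop [312. 391.]
z 0.24 [300. 254.] finger tip -y [327. 260.]
z 0.25 [299. 238.] finger tip -y [326. 244.]
z 0.26 [297. 222.] finger tip -y [325. 228.]
z 0.27 [296. 205.] finger tip -y [323. 212.]
z 0.28 [294. 189.] finger tip -y [322. 195.]
driver 0.93 [244.8   214.704]
driver 0.58 [214.208 264.912]
bail 0.83 [209.28 198.48]
bail 0.63 [236.224 143.808]
```

```bash
python3 - <<'E'
from h import *
for z in(.25,.265,.28):print(z,pix("scene",[.5433,.1508-.0535,z]).round(1),pix("scene",[.5433,.1508+.0535,z]).round(1))
b=env.snapshot("scene");cv2.imwrite("pics/s3.png",cv2.resize(b[125:225,195:295],(600,600),interpolation=cv2.INTER_CUBIC))
E
```

```text
0.25 [259.  176.7] [215.6 166.1]
0.265 [258.5 169.3] [214.8 158.9]
0.28 [258.  161.8] [214.1 151.7]
```

View pics/s3.png

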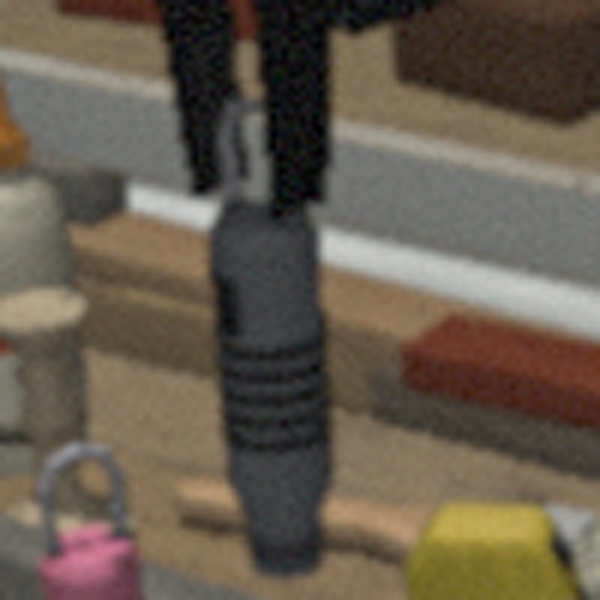

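The driver has not slipped: its bottom is at about z 0.15, as expected. The fingertips simply sit about 28 mm higher than the reported TCP. The bail legs are gripped symmetrically, the opening is free and the body hangs straight, so I'll keep this grasp and hold it harder. Working with relative offsets, bail z = reported TCP z + 0.060.

```bash
python3 - <<'E'
from h import *
print(onz("top",(405,281),0)[:2],onz("scene",(398,350),0)[:2],onz("top",(405,252),0)[:2],onz("scene",(411,330),0)[:2])
shift([.4452,-.2328,.249],184.2)
E
```

```text
[ 0.49451353 -0.21982634] [ 0.50153767 -0.22253791] [ 0.5719502 -0.2222257] [ 0.56541082 -0.21971195]
shift cm [  5.29 -38.78  -0.19] yaw rad -0.195
```

```bash
python3 -m creep '[{"fingers":1,"tx":0.3,"ty":-1.5,"tz":0,"yaw":0},{"fingers":1,"tx":0.8,"ty":-4.5,"tz":0,"yaw":-0.02},{"fingers":1,"tx":1.4,"ty":-8.5,"tz":0,"yaw":-0.05},{"fingers":1,"tx":2,"ty":-12.5,"tz":0,"yaw":-0.08},{"fingers":1,"tx":2.6,"ty":-16.5,"tz":0,"yaw":-0.11},{"fingers":1,"tx":3.2,"ty":-20.5,"tz":0,"yaw":-0.14},{"fingers":1,"tx":3.8,"ty":-24.5,"tz":0,"yaw":-0.17},{"fingers":1,"tx":4.4,"ty":-28.5,"tz":0,"yaw":-0.195},{"fingers":1,"tx":4.8,"ty":-31.5,"tz":0,"yaw":-0.195},{"fingers":1,"tx":5,"ty":-33.5,"tz":0,"yaw":-0.195}]' 45; python3 -c "
from h import *
shift([.4452,-.2328,.194],184.2)"
```

```text
clock: 7.25
tool_pos: [0.4532, -0.183, 0.2477]
orientation: [-180.0, -0.1, -176.0]
ft_force: [-0.1, 0.7, -2.9]
gripper_width: 0.0306
gripper_force: 45.0
shift cm [ 1.15 -4.91  5.37] yaw rad -0.003
```

```bash
python3 -m creep '[{"fingers":1,"tx":0.5,"ty":-2,"tz":0,"yaw":0},{"fingers":1,"tx":0.8,"ty":-3.8,"tz":0.5,"yaw":0},{"fingers":1,"tx":1.1,"ty":-4.8,"tz":1.5,"yaw":0},{"fingers":1,"tx":1.1,"ty":-4.9,"tz":2.8,"yaw":0},{"fingers":1,"tx":1.1,"ty":-4.9,"tz":4,"yaw":0},{"fingers":1,"tx":1.1,"ty":-4.9,"tz":4.9,"yaw":0},{"fingers":1,"tx":1.1,"ty":-4.9,"tz":5.3,"yaw":0},{"fingers":1,"tx":1.1,"ty":-4.9,"tz":5.3,"yaw":0},{"fingers":1,"tx":1.1,"ty":-4.9,"tz":5.3,"yaw":0},{"fingers":1,"tx":1.1,"ty":-4.9,"tz":5.3,"yaw":0}]' 45; python3 - <<'E'
from h import *
a=env.snapshot('scene');b=env.snapshot('top')
p=env.state()["tool_pos"]
print([ (pix("scene",[p[0],p[1],p[2]+h])-[350,190]).round(1).tolist() for h in(.0596,.0256)], (pix("top",[p[0],p[1],p[2]+.0596])-[390,220]).round(1))
for n in("scene","top"): print([(d["p"],np.array(d["location"])*[640,480]) for d in env.landmark_of(n,"bail")[:3]])
cv2.imwrite('pics/s4.png',np.hstack([cv2.resize(a[190:290,350:450],(400,400),interpolation=cv2.INTER_CUBIC),cv2.resize(b[220:320,370:470],(400,400),interpolation=cv2.INTER_CUBIC)]))
shift([.5071,-.2282,p[2]],184.2)
E
```

```text
clock: 8.25
tool_pos: [0.4481, -0.2303, 0.1962]
orientation: [-179.9, 0.1, -175.8]
ft_force: [-0.5, -1.1, -1.8]
gripper_width: 0.0301
gripper_force: 45.0
[[47.6, 48.6], [46.3, 68.2]] [44.6 78.4]
[(0.83, array([394.304, 236.112])), (0.67, array([206.72 , 200.592]))]
[(0.69, array([220.032, 255.6  ]))]
shift cm [-5.92 -0.22 -0.03] yaw rad -0.0
```

View pics/s4.png

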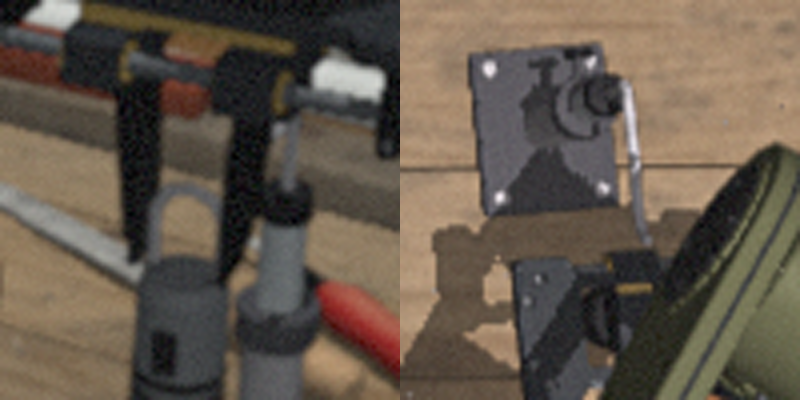

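The bail is clear at crop left (187,188), with its opening free. In the top view the hook tip at (650,240) lines up with the tool's line. Advancing.

```bash
python3 -m creep '[{"fingers":1,"tx":-0.4,"ty":-0.2,"tz":0,"yaw":0},{"fingers":1,"tx":-1,"ty":-0.2,"tz":0,"yaw":0},{"fingers":1,"tx":-1.6,"ty":-0.2,"tz":0,"yaw":0},{"fingers":1,"tx":-2.2,"ty":-0.2,"tz":0,"yaw":0},{"fingers":1,"tx":-2.7,"ty":-0.2,"tz":0,"yaw":0},{"fingers":1,"tx":-3.1,"ty":-0.2,"tz":0,"yaw":0},{"fingers":1,"tx":-3.4,"ty":-0.2,"tz":0,"yaw":0},{"fingers":1,"tx":-3.6,"ty":-0.2,"tz":0,"yaw":0},{"fingers":1,"tx":-3.8,"ty":-0.2,"tz":0,"yaw":0},{"fingers":1,"tx":-4,"ty":-0.2,"tz":0,"yaw":0}]' 45
```

```text
clock: 9.45
tool_pos: [0.4878, -0.2293, 0.1954]
orientation: [-180.0, -0.0, -175.8]
ft_force: [0.6, 0.9, -2.7]
gripper_width: 0.0298
gripper_force: 45.0
```

```bash
python3 -m creep '[{"fingers":1,"tx":-0.3,"ty":0,"tz":0,"yaw":0},{"fingers":1,"tx":-0.6,"ty":0,"tz":0,"yaw":0},{"fingers":1,"tx":-0.9,"ty":0,"tz":0,"yaw":0},{"fingers":1,"tx":-1.2,"ty":0,"tz":0,"yaw":0},{"fingers":1,"tx":-1.5,"ty":0,"tz":0,"yaw":0},{"fingers":1,"tx":-1.7,"ty":0,"tz":0,"yaw":0},{"fingers":1,"tx":-1.9,"ty":0,"tz":0,"yaw":0},{"fingers":1,"tx":-1.9,"ty":0,"tz":0,"yaw":0},{"fingers":1,"tx":-1.9,"ty":0,"tz":0,"yaw":0},{"fingers":1,"tx":-1.9,"ty":0,"tz":0,"yaw":0}]' 45; python3 - <<'E'
from h import *
a=env.snapshot('scene');b=env.snapshot('top')
cv2.imwrite('pics/s5.png',np.hstack([cv2.resize(a[190:290,360:460],(400,400),interpolation=cv2.INTER_CUBIC),cv2.resize(b[220:320,370:470],(400,400),interpolation=cv2.INTER_CUBIC)]))
E
```

```text
clock: 10.45
tool_pos: [0.5065, -0.2279, 0.1953]
orientation: [180.0, -0.0, -175.8]
ft_force: [-0.2, 0.1, -2.1]
gripper_width: 0.03
gripper_force: 45.0
```

View pics/s5.png

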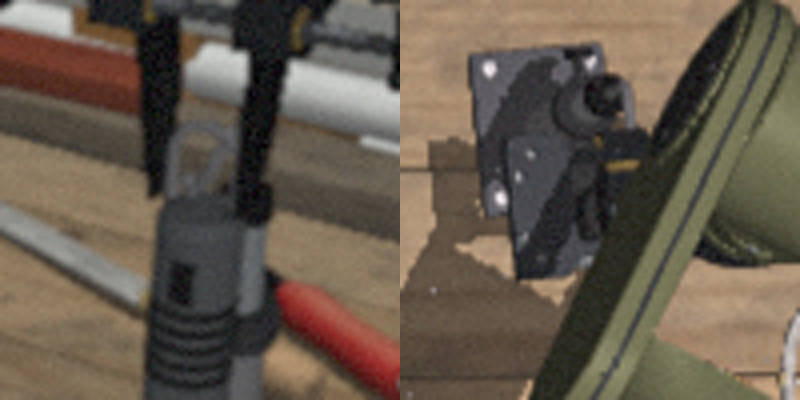

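The bar shows inside the bail opening at (190,185), with no contact force. Lowering to feel for the saddle.

```bash
python3 -m creep '[{"fingers":1,"tx":0,"ty":0,"tz":0.15,"yaw":0},{"fingers":1,"tx":0,"ty":0,"tz":0.3,"yaw":0},{"fingers":1,"tx":0,"ty":0,"tz":0.45,"yaw":0},{"fingers":1,"tx":0,"ty":0,"tz":0.6,"yaw":0},{"fingers":1,"tx":0,"ty":0,"tz":0.75,"yaw":0},{"fingers":1,"tx":0,"ty":0,"tz":0.85,"yaw":0},{"fingers":1,"tx":0,"ty":0,"tz":0.95,"yaw":0},{"fingers":1,"tx":0,"ty":0,"tz":1.05,"yaw":0},{"fingers":1,"tx":0,"ty":0,"tz":1.15,"yaw":0},{"fingers":1,"tx":0,"ty":0,"tz":1.2,"yaw":0}]' 45
```

```text
clock: 11.55
tool_pos: [0.5066, -0.2279, 0.1832]
orientation: [180.0, -0.0, -175.8]
ft_force: [-0.6, -0.9, -1.8]
gripper_width: 0.03
gripper_force: 45.0
```

```bash
python3 -m creep '[{"fingers":1,"tx":0,"ty":0,"tz":0.03,"yaw":0},{"fingers":1,"tx":0,"ty":0,"tz":0.06,"yaw":0},{"fingers":1,"tx":0,"ty":0,"tz":0.09,"yaw":0},{"fingers":1,"tx":0,"ty":0,"tz":0.12,"yaw":0},{"fingers":1,"tx":0,"ty":0,"tz":0.15,"yaw":0},{"fingers":1,"tx":0,"ty":0,"tz":0.18,"yaw":0},{"fingers":1,"tx":0,"ty":0,"tz":0.2,"yaw":0},{"fingers":1,"tx":0,"ty":0,"tz":0.2,"yaw":0},{"fingers":1,"tx":0,"ty":0,"tz":0.2,"yaw":0},{"fingers":1,"tx":0,"ty":0,"tz":0.2,"yaw":0}]' 45
```

```text
clock: 12.55
tool_pos: [0.5067, -0.2279, 0.1814]
orientation: [-180.0, 0.0, -175.8]
ft_force: [-0.3, 0.6, -2.7]
gripper_width: 0.0301
gripper_force: 45.0
```

```bash
python3 -m creep '[{"fingers":1,"tx":0,"ty":0,"tz":0.03,"yaw":0},{"fingers":1,"tx":0,"ty":0,"tz":0.06,"yaw":0},{"fingers":1,"tx":0,"ty":0,"tz":0.09,"yaw":0},{"fingers":1,"tx":0,"ty":0,"tz":0.12,"yaw":0},{"fingers":1,"tx":0,"ty":0,"tz":0.15,"yaw":0},{"fingers":1,"tx":0,"ty":0,"tz":0.18,"yaw":0},{"fingers":1,"tx":0,"ty":0,"tz":0.2,"yaw":0},{"fingers":1,"tx":0,"ty":0,"tz":0.2,"yaw":0},{"fingers":1,"tx":0,"ty":0,"tz":0.2,"yaw":0},{"fingers":1,"tx":0,"ty":0,"tz":0.2,"yaw":0}]' 45
```

```text
clock: 13.55
tool_pos: [0.5067, -0.2279, 0.1794]
orientation: [-180.0, 0.0, -175.8]
ft_force: [0.0, 0.4, -2.7]
gripper_width: 0.0301
gripper_force: 45.0
```

```bash
python3 -m creep '[{"fingers":1,"tx":0,"ty":0,"tz":0.03,"yaw":0},{"fingers":1,"tx":0,"ty":0,"tz":0.06,"yaw":0},{"fingers":1,"tx":0,"ty":0,"tz":0.09,"yaw":0},{"fingers":1,"tx":0,"ty":0,"tz":0.12,"yaw":0},{"fingers":1,"tx":0,"ty":0,"tz":0.15,"yaw":0},{"fingers":1,"tx":0,"ty":0,"tz":0.15,"yaw":0},{"fingers":1,"tx":0,"ty":0,"tz":0.15,"yaw":0},{"fingers":1,"tx":0,"ty":0,"tz":0.15,"yaw":0},{"fingers":1,"tx":0,"ty":0,"tz":0.15,"yaw":0},{"fingers":1,"tx":0,"ty":0,"tz":0.15,"yaw":0}]' 45
```

```text
clock: 14.55
tool_pos: [0.5067, -0.2279, 0.1779]
orientation: [-180.0, 0.0, -175.8]
ft_force: [-0.3, -0.1, -2.0]
gripper_width: 0.0299
gripper_force: 45.0
```

Bail at about 0.2375 and still free. I'll continue in 1.5 mm steps.

```bash
python3 -m creep '[{"fingers":1,"tx":0,"ty":0,"tz":0.03,"yaw":0},{"fingers":1,"tx":0,"ty":0,"tz":0.06,"yaw":0},{"fingers":1,"tx":0,"ty":0,"tz":0.09,"yaw":0},{"fingers":1,"tx":0,"ty":0,"tz":0.12,"yaw":0},{"fingers":1,"tx":0,"ty":0,"tz":0.15,"yaw":0},{"fingers":1,"tx":0,"ty":0,"tz":0.15,"yaw":0},{"fingers":1,"tx":0,"ty":0,"tz":0.15,"yaw":0},{"fingers":1,"tx":0,"ty":0,"tz":0.15,"yaw":0},{"fingers":1,"tx":0,"ty":0,"tz":0.15,"yaw":0},{"fingers":1,"tx":0,"ty":0,"tz":0.15,"yaw":0}]' 45
```

```text
clock: 15.55
tool_pos: [0.5066, -0.2279, 0.1764]
orientation: [-180.0, -0.0, -175.8]
ft_force: [-0.5, 0.1, -1.7]
gripper_width: 0.0299
gripper_force: 45.0
```

```bash
python3 -m creep '[{"fingers":1,"tx":0,"ty":0,"tz":0.03,"yaw":0},{"fingers":1,"tx":0,"ty":0,"tz":0.06,"yaw":0},{"fingers":1,"tx":0,"ty":0,"tz":0.09,"yaw":0},{"fingers":1,"tx":0,"ty":0,"tz":0.12,"yaw":0},{"fingers":1,"tx":0,"ty":0,"tz":0.15,"yaw":0},{"fingers":1,"tx":0,"ty":0,"tz":0.15,"yaw":0},{"fingers":1,"tx":0,"ty":0,"tz":0.15,"yaw":0},{"fingers":1,"tx":0,"ty":0,"tz":0.15,"yaw":0},{"fingers":1,"tx":0,"ty":0,"tz":0.15,"yaw":0},{"fingers":1,"tx":0,"ty":0,"tz":0.15,"yaw":0}]' 45
```

```text
clock: 16.55
tool_pos: [0.5068, -0.228, 0.1752]
orientation: [-180.0, 0.0, -175.8]
ft_force: [-1.2, 0.8, 0.3]
gripper_width: 0.0301
gripper_force: 45.0
```

Contact: the hook now carries about 2 N. Next, 1 mm at a time.

```bash
python3 -m creep '[{"fingers":1,"tx":0,"ty":0,"tz":0.02,"yaw":0},{"fingers":1,"tx":0,"ty":0,"tz":0.04,"yaw":0},{"fingers":1,"tx":0,"ty":0,"tz":0.06,"yaw":0},{"fingers":1,"tx":0,"ty":0,"tz":0.08,"yaw":0},{"fingers":1,"tx":0,"ty":0,"tz":0.1,"yaw":0},{"fingers":1,"tx":0,"ty":0,"tz":0.1,"yaw":0},{"fingers":1,"tx":0,"ty":0,"tz":0.1,"yaw":0},{"fingers":1,"tx":0,"ty":0,"tz":0.1,"yaw":0},{"fingers":1,"tx":0,"ty":0,"tz":0.1,"yaw":0},{"fingers":1,"tx":0,"ty":0,"tz":0.1,"yaw":0}]' 45
```

```text
clock: 17.55
tool_pos: [0.5068, -0.228, 0.1741]
orientation: [-180.0, 0.0, -175.8]
ft_force: [-1.7, 0.1, 4.4]
gripper_width: 0.0301
gripper_force: 45.0
```

```bash
python3 -m creep '[{"fingers":1,"tx":0,"ty":0,"tz":0.03,"yaw":0},{"fingers":1,"tx":0,"ty":0,"tz":0.06,"yaw":0},{"fingers":1,"tx":0,"ty":0,"tz":0.09,"yaw":0},{"fingers":1,"tx":0,"ty":0,"tz":0.12,"yaw":0},{"fingers":1,"tx":0,"ty":0,"tz":0.12,"yaw":0},{"fingers":1,"tx":0,"ty":0,"tz":0.12,"yaw":0},{"fingers":1,"tx":0,"ty":0,"tz":0.12,"yaw":0},{"fingers":1,"tx":0,"ty":0,"tz":0.12,"yaw":0},{"fingers":1,"tx":0,"ty":0,"tz":0.12,"yaw":0},{"fingers":1,"tx":0,"ty":0,"tz":0.12,"yaw":0}]' 45
```

```text
clock: 18.55
tool_pos: [0.5068, -0.2281, 0.1733]
orientation: [-180.0, 0.0, -175.8]
ft_force: [-1.3, 0.9, 5.8]
gripper_width: 0.0302
gripper_force: 45.0
```

```bash
python3 -m creep '[{"fingers":1,"tx":0,"ty":0,"tz":0.03,"yaw":0},{"fingers":1,"tx":0,"ty":0,"tz":0.06,"yaw":0},{"fingers":1,"tx":0,"ty":0,"tz":0.09,"yaw":0},{"fingers":1,"tx":0,"ty":0,"tz":0.12,"yaw":0},{"fingers":1,"tx":0,"ty":0,"tz":0.12,"yaw":0},{"fingers":1,"tx":0,"ty":0,"tz":0.12,"yaw":0},{"fingers":1,"tx":0,"ty":0,"tz":0.12,"yaw":0},{"fingers":1,"tx":0,"ty":0,"tz":0.12,"yaw":0},{"fingers":1,"tx":0,"ty":0,"tz":0.12,"yaw":0},{"fingers":1,"tx":0,"ty":0,"tz":0.12,"yaw":0}]' 45; python3 -c "
from h import *
for i in range(4):
  env.snapshot('scene');print(env.state()['ft_force'],env.state()['tool_pos'])"
```

```text
clock: 19.55
tool_pos: [0.5069, -0.2282, 0.1727]
orientation: [-180.0, 0.0, -175.8]
ft_force: [-2.7, 1.0, 7.5]
gripper_width: 0.0306
gripper_force: 45.0
[-2.2961821   0.41456761  8.29178267] [ 0.50689857 -0.22815794  0.1726572 ]
[-3.32211677  0.39001708  8.32288931] [ 0.50689149 -0.22815048  0.17268591]
[-2.88071568 -0.24087014  7.95826958] [ 0.50690606 -0.22811249  0.17265382]
[-3.01625301  0.38845155  7.94050529] [ 0.50688679 -0.22813994  0.17267885]
```

The hook carries about 10 N. I'll add a little margin and hold.

```bash
python3 -m creep '[{"fingers":1,"tx":0,"ty":0,"tz":0.03,"yaw":0},{"fingers":1,"tx":0,"ty":0,"tz":0.06,"yaw":0},{"fingers":1,"tx":0,"ty":0,"tz":0.08,"yaw":0},{"fingers":1,"tx":0,"ty":0,"tz":0.08,"yaw":0},{"fingers":1,"tx":0,"ty":0,"tz":0.08,"yaw":0},{"fingers":1,"tx":0,"ty":0,"tz":0.08,"yaw":0},{"fingers":1,"tx":0,"ty":0,"tz":0.08,"yaw":0},{"fingers":1,"tx":0,"ty":0,"tz":0.08,"yaw":0},{"fingers":1,"tx":0,"ty":0,"tz":0.08,"yaw":0},{"fingers":1,"tx":0,"ty":0,"tz":0.08,"yaw":0}]' 45
```

```text
clock: 20.75
tool_pos: [0.507, -0.2282, 0.1723]
orientation: [-179.9, 0.1, -175.8]
ft_force: [-3.7, 0.4, 7.5]
gripper_width: 0.0303
gripper_force: 45.0
```

```bash
python3 -m creep '[{"fingers":1,"tx":0,"ty":0,"tz":0.03,"yaw":0},{"fingers":1,"tx":0,"ty":0,"tz":0.06,"yaw":0},{"fingers":1,"tx":0,"ty":0,"tz":0.08,"yaw":0},{"fingers":1,"tx":0,"ty":0,"tz":0.08,"yaw":0},{"fingers":1,"tx":0,"ty":0,"tz":0.08,"yaw":0},{"fingers":1,"tx":0,"ty":0,"tz":0.08,"yaw":0},{"fingers":1,"tx":0,"ty":0,"tz":0.08,"yaw":0},{"fingers":1,"tx":0,"ty":0,"tz":0.08,"yaw":0},{"fingers":1,"tx":0,"ty":0,"tz":0.08,"yaw":0},{"fingers":1,"tx":0,"ty":0,"tz":0.08,"yaw":0}]' 45; python3 -m creep '[{"fingers":1,"tx":0,"ty":0,"tz":-0.04,"yaw":0},{"fingers":1,"tx":0,"ty":0,"tz":-0.08,"yaw":0},{"fingers":1,"tx":0,"ty":0,"tz":-0.12,"yaw":0},{"fingers":1,"tx":0,"ty":0,"tz":-0.16,"yaw":0},{"fingers":1,"tx":0,"ty":0,"tz":-0.2,"yaw":0},{"fingers":1,"tx":0,"ty":0,"tz":-0.22,"yaw":0},{"fingers":1,"tx":0,"ty":0,"tz":-0.22,"yaw":0},{"fingers":1,"tx":0,"ty":0,"tz":-0.22,"yaw":0},{"fingers":1,"tx":0,"ty":0,"tz":-0.22,"yaw":0},{"fingers":1,"tx":0,"ty":0,"tz":-0.22,"yaw":0}]' 45
```

```text
clock: 21.75
tool_pos: [0.507, -0.2282, 0.1719]
orientation: [-179.9, 0.1, -175.8]
ft_force: [-3.7, 1.6, 10.7]
gripper_width: 0.0304
gripper_force: 45.0
clock: 22.75
tool_pos: [0.5068, -0.228, 0.1722]
orientation: [-180.0, 0.0, -175.8]
ft_force: [-1.1, -1.2, 4.5]
gripper_width: 0.0301
gripper_force: 45.0
```

The tug peaked at about 12.5 N with the grip holding. Relaxing to roughly the driver's own weight before letting go.

```bash
python3 -m creep '[{"fingers":1,"tx":0,"ty":0,"tz":-0.03,"yaw":0},{"fingers":1,"tx":0,"ty":0,"tz":-0.06,"yaw":0},{"fingers":1,"tx":0,"ty":0,"tz":-0.09,"yaw":0},{"fingers":1,"tx":0,"ty":0,"tz":-0.11,"yaw":0},{"fingers":1,"tx":0,"ty":0,"tz":-0.11,"yaw":0},{"fingers":1,"tx":0,"ty":0,"tz":-0.11,"yaw":0},{"fingers":1,"tx":0,"ty":0,"tz":-0.11,"yaw":0},{"fingers":1,"tx":0,"ty":0,"tz":-0.11,"yaw":0},{"fingers":1,"tx":0,"ty":0,"tz":-0.11,"yaw":0},{"fingers":1,"tx":0,"ty":0,"tz":-0.11,"yaw":0}]' 45
```

```text
clock: 23.75
tool_pos: [0.5066, -0.2279, 0.173]
orientation: [180.0, -0.0, -175.8]
ft_force: [0.6, -0.2, 0.9]
gripper_width: 0.0305
gripper_force: 45.0
```

```bash
python3 -m creep '[{"fingers":1,"tx":0,"ty":0,"tz":0,"yaw":0},{"fingers":1,"tx":0,"ty":0,"tz":0,"yaw":0},{"fingers":0.66,"tx":0,"ty":0,"tz":0,"yaw":0},{"fingers":0.62,"tx":0,"ty":0,"tz":0,"yaw":0},{"fingers":0.55,"tx":0,"ty":0,"tz":0,"yaw":0},{"fingers":0.45,"tx":0,"ty":0,"tz":0,"yaw":0},{"fingers":0.3,"tx":0,"ty":0,"tz":0,"yaw":0},{"fingers":0.15,"tx":0,"ty":0,"tz":0,"yaw":0},{"fingers":0,"tx":0,"ty":0,"tz":0,"yaw":0},{"fingers":0,"tx":0,"ty":0,"tz":0,"yaw":0}]' 5; python3 -m creep '[{"fingers":0,"tx":0,"ty":0,"tz":-0.5,"yaw":0},{"fingers":0,"tx":0,"ty":0,"tz":-1.5,"yaw":0},{"fingers":0,"tx":0,"ty":0,"tz":-3,"yaw":0},{"fingers":0,"tx":0,"ty":0,"tz":-5,"yaw":0},{"fingers":0,"tx":0,"ty":0,"tz":-7,"yaw":0},{"fingers":0,"tx":0,"ty":0,"tz":-9,"yaw":0},{"fingers":0,"tx":0,"ty":0,"tz":-11,"yaw":0},{"fingers":0,"tx":0,"ty":0,"tz":-12,"yaw":0},{"fingers":0,"tx":0,"ty":0,"tz":-13,"yaw":0},{"fingers":0,"tx":0,"ty":0,"tz":-13,"yaw":0}]'; python3 - <<'E'
from h import *
a=env.snapshot('scene');cv2.imwrite('pics/s6.png',cv2.resize(a[180:330,330:480],(600,600),interpolation=cv2.INTER_CUBIC))
E
```

```text
clock: 24.75
tool_pos: [0.5066, -0.228, 0.1732]
orientation: [-180.0, 0.0, -175.8]
ft_force: [-0.5, 1.0, -0.7]
gripper_width: 0.0772
gripper_force: 0.0
clock: 25.75
tool_pos: [0.5072, -0.2282, 0.3051]
orientation: [-179.9, 0.1, -175.8]
ft_force: [-0.0, -0.1, -0.2]
gripper_width: 0.095
gripper_force: 0.0
```

View pics/s6.png

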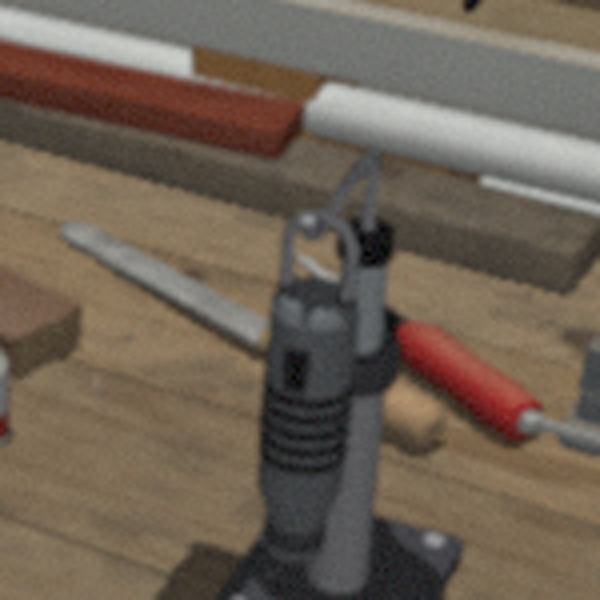

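The driver hangs by its bail on the hook at (310,225), upright, with the gripper clear above. I'll let it settle, check that it is still, and hand in.

```bash
for i in 1 2 3 4; do python3 -m creep '[{"fingers":0,"tx":0,"ty":0,"tz":0,"yaw":0},{"fingers":0,"tx":0,"ty":0,"tz":0,"yaw":0},{"fingers":0,"tx":0,"ty":0,"tz":0,"yaw":0},{"fingers":0,"tx":0,"ty":0,"tz":0,"yaw":0},{"fingers":0,"tx":0,"ty":0,"tz":0,"yaw":0},{"fingers":0,"tx":0,"ty":0,"tz":0,"yaw":0},{"fingers":0,"tx":0,"ty":0,"tz":0,"yaw":0},{"fingers":0,"tx":0,"ty":0,"tz":0,"yaw":0},{"fingers":0,"tx":0,"ty":0,"tz":0,"yaw":0},{"fingers":0,"tx":0,"ty":0,"tz":0,"yaw":0}]' >/dev/null; done
python3 - <<'E'
from h import *
f=[cv2.cvtColor(env.snapshot('scene')[225:325,390:425],cv2.COLOR_BGR2GRAY).astype(np.float32) for _ in range(8)]
print([np.round(cv2.phaseCorrelate(f[0],g)[0],2).tolist() for g in f[1:]])
E
```

```text
[[-0.04, 0.0], [-0.03, 0.1], [0.04, 0.01], [0.02, 0.1], [0.08, -0.02], [-0.02, -0.03], [0.04, -0.02]]
```

```bash
python3 -c "
from plant import env
print(env.job_done())"
```

```text
the job is handed in; nothing more can be done
None
```

The grey driver is hanging still and upright by its bail on the steel stand's hook, released after a tug that peaked at about 12.5 N, and the job is handed in; no verdict came back, and I didn't re-check the wax tin, bottle or tape measure at the end.

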